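# Unlock a test rig's guard hood with the release pin

## Robot

A 6-joint arm with a two-finger parallel gripper is mounted at the origin on the work surface. World frame = base frame: x ahead of the robot, y to its left, z up, the work surface at z = 0. Lengths are in m, angles in rad, forces in N, time in s.
With the tool pointing down it reaches from about 0.375 to 0.975 m from the base axis. Payload 3.8 kg.
Tool frame: the origin (TCP) lies at the very end of the fingers, on their centre line; the grasp point (between the pads) lies 19 mm behind it; z points along the fingers, y is the direction in which the jaws open and shut (so a half turn about z gives the same grasp; the last joint's range is limited). The gripper opens to 85 mm and grips with 20 to 120 N. Pads are 22 mm wide; open, the fingers measure 114 mm over their backs; the gripper's body (76 mm by 85 mm) begins 54 mm behind the grasp point. The pads swing forward as they close: fully open they stand 13 mm farther back than shut.
Start: joints at [-1.373, 0.264, 1.604, -0, 1.274, -0.037], TCP at [0.157, -0.656, 0.231] pointing down, gripper open.
Joint ranges: [-2.63, 2.63], [-0.94, 2.18], [0.31, 2.57], [-1.31, 4.45], [0, 2.66], [-2.55, 2.55]. Speed limits (rad/s): [2.57, 2.57, 3.14, 3.14, 3.14, 3.14].

## Interface

Orientations are given as a rotation vector (axis times angle).
In Python, from workcell import read_state, read_camera, camera_info, finish_job gives the robot as it stands. The module is installed in compiled form; this text tells all that it offers.
- The arm moves only by the tool play_rows, never from a script. Its argument "motion" is a list of rows, each a list of 5 numbers: the shift along the tool's x, y, z in units of 1000 mm (1.0 is 1000 mm), then the turn about the tool's z in units of 2 pi rad (1.0 is 2 pi rad), then the finger opening in mm, from 0 to 85.4. A call has 1 to 5 rows; each row shifts and turns the commanded pose from where the row before left it, along the tool's axes as they then stand; what a row does not reach is not made up. A row lasts 1/8 s, in which the tool goes at most 62.5 mm and 10.7 degrees, less where a joint would pass 70% of its speed; a pose out of reach is approached as far as the arm can. A call with a number of a shift or a turn outside -1 to 1 is refused whole. A call with a gripper value outside its range is refused whole. The fingers move at their own pace and stop on an object; "squeeze" is the grip in N (left out, the last holds). Time passes only in rows, so rows that do not move let the fingers close. It gives the time, the measured TCP pose, the force and the opening at its end, in the units of the state.
- read_state(): the state, without advancing time (a new reading comes with each control period).
- read_camera(name): name is "side" or "top" or "wrist"; returns the picture (480x640x3 uint8, red, green, blue); there is no depth.
- camera_info(name): a dict with "intrinsics" (3x3 intrinsics, pixels), "pose" (4x4, takes a point from camera to world coordinates). Camera axes: x right, y down, z forward; pixel columns grow to the right and rows downward; lengths in m; the calibration is good to about 2 mm. A picture is of the moment at which its call begins: read the wrist's pose just before it. camera_info takes no time and is no camera call; for the wrist camera it gives the pose at the moment of the call.
- finish_job(): hands the job in, once; it reports no verdict.
The state is a dict: "time": time; "q": joint angles; "joint_vel": joint speeds; "joint_torque": joint torques, N m; "tool_pos": TCP position; "tcp_rot": TCP orientation; "wrist_force": force on the tool from outside, world axes, zero at the start; "torque": the same for the moment, N m; "width": opening from 0.0 (shut) to 1.0 (fully open).
Only numpy, scipy, OpenCV 4.12 (cv2) and the standard library are available. Lean on these libraries where they do the work, as an engineer would, in place of code of your own. Each camera call takes 0.05 s, during which the arm holds its last target. There are 200 camera calls.

## Task

The power is off and the clear guard hood of the gear test rig is still locked. Take the yellow-handled release pin from the wooden tool block, push it gently down through the small red-ringed release hole in the yellow lock box until the hidden spring latch lets go and the hood jumps ajar, without forcing it (15 N on the latch bends it). Put the pin back in its own hole in the tool block, swing the hood all the way up so that it stays open, and leave the other tools and parts where they are.

Things in the scene. Friction and masses are not known exactly. Their poses are not given: they have to be found in the camera images.
- pin_grip (a point): Release pin: yellow handle 16 mm thick, 55 mm long, with two black bands, on a steel rod 5 mm thick and 66 mm long with a rounded end; 50 g. Stands upright in one of the tool block's three holes (which one varies), the handle's flat lower end resting on the block. This point: the handle's middle (it reaches 28 mm below, 27 mm above), 94 mm from the rod's tip. z runs from tip to handle.
- pin_tip (a point): End of the release pin's 66 mm rod, with the same axes; 66 mm below the block's top (8 mm above the table) while the pin stands in the block.
- release_hole (a point): Middle of the mouth of the round release hole, 8 mm across, ringed in red, in the flat top of the yellow lock box with black top in front of the hood (62 x 50 mm, top 108 mm above the table). z up, x towards the hood's hinge (the rig stands level, turned only about the vertical). The hole is straight, 22 mm long (a guide sleeve), 16 mm from the box's front (-x) edge; below it the box is hollow.
- latch: The hidden spring latch inside the lock box (origin: its pivot; the pad's height cannot be told from it). Its round push pad, 15 mm across, lies under the hole, 36 to 52 mm below the mouth: set by a screw, different every time, never visible or measured. It springs back, gives from 3 to 6 N, lets go after 4 to 6 mm of travel at 5 to 9 N; a hard stop follows 6 to 8 mm from first touch.
- hood (a joint): Opening angle of the clear guard hood (rad): 0 shut and locked, 1.4 fully open at its stop. When the latch lets go, a spring plunger in the base jumps the hood ajar to about 0.11 (front edge up by about 17 mm). The hinge is stiff: the hood stays at any angle above ajar; lifting takes about 5 N at the handle.
- hood_handle (a point): Middle of the hood's round bar handle, 11 mm thick, 110 mm long, level along y, held 45 mm in front of the hood's upright front face by a post near each end; 106 mm above the table when shut; moves with the hood. The hood is 154 mm deep (x), 220 mm wide (y); its top is 122 mm above the table when shut. The lock box stands 20 mm beyond the handle's -y end.
- hood_hinge (a point): Fixed point on the hood's hinge axis straight behind the handle's middle, 35 mm above the table, at the foot of the hood's rear side. The axis runs along y; x points from handle to hinge, z up. Shut, the handle's middle lies 199 mm in front (-x) of and 71 mm above it, and turns about it, up and over to the rear, as the hood opens.
- stand: Wooden tool block, 50 mm (x) by 140 mm (y) by 74 mm high; origin at the middle of its underside, z up. Three upright round holes, 10 mm across and 70 mm deep, in a row along y: at y = -45, 0 and +45 mm, x = 0.
- stand_hole0 (a point): Mouth of the tool block's hole at y = -45 mm, in its top face.
- stand_hole1 (a point): Mouth of the tool block's middle hole, in its top face.
- stand_hole2 (a point): Mouth of the tool block's hole at y = +45 mm, in its top face.
- punch_grip (a point): Centre punch with a blue handle 14 mm thick, standing in another hole of the tool block; middle of its handle. Its top is 44 mm above this point. Not to be moved.
- scriber_grip (a point): Scriber with a red handle 13 mm thick and a red ball on top, standing in the remaining hole of the tool block; middle of its handle. Its top is 34 mm above this point. Not to be moved.
- bearing_large: Loose ball bearing, 80 mm across, 18 mm high; origin under its middle. Not to be moved.
- bearing_small: Loose ball bearing, 52 mm across, 15 mm high; origin under its middle. Not to be moved.
- sprocket: Loose chain sprocket, 115 mm across, 22 mm high, lying flat; origin under its middle. Not to be moved.
- wrench: Loose steel wrench, 180 mm long, lying flat. Not to be moved.
- bottle: Red bottle, 60 mm across, 190 mm high, standing at the back; origin under its middle. Not to be moved.

How it is judged:
On the way, in this order (a step that is already met when the one before it is completed fails the run):
1. the pin's rod is in the release hole, at least 15 mm deep (z of pin_tip in the frame of release_hole below -0.015 m and horizontal distance between pin_tip and release_hole below 0.006 m), for 0.05 s.
2. the latch has let go: the hood is ajar (over 0.06 rad) with the pin still in the hole (value of joint hood above 0.06 rad and z of pin_tip in the frame of release_hole below -0.015 m and horizontal distance between pin_tip and release_hole below 0.012 m), for 0.05 s.
At the end, for the whole second after the job is handed in: The hood is fully open (over 1.25 of its 1.4 rad) and still, and the release pin stands upright (within 0.15 rad) in a hole of the tool block, its rod at least 55 mm deep (value of joint hood above 1.25 rad and velocity of joint hood between -0.05 and 0.05 rad/s and angle between pin_grip's own z axis and vertical below 0.15 rad and ((horizontal distance between pin_tip and stand_hole0 below 0.006 m and z of pin_tip in the frame of stand_hole0 below -0.055 m) or (horizontal distance between pin_tip and stand_hole1 below 0.006 m and z of pin_tip in the frame of stand_hole1 below -0.055 m) or (horizontal distance between pin_tip and stand_hole2 below 0.006 m and z of pin_tip in the frame of stand_hole2 below -0.055 m))); the robot touches nothing.
It fails at once if the pin presses on the latch with more than 15 N (contact force between pin and latch above 15 N).
It fails at once if another tool, a bearing, the sprocket, the wrench or the bottle is moved by more than 30 mm (distance of any of punch_grip, scriber_grip, bearing_large, bearing_small, sprocket, wrench, bottle from where it was at the start of the episode above 0.03 m).
It also fails if it takes over 72 s, if anything falls off the work surface, if the arm or the gripper's body presses on something with over 40 N, if the wrist force passes 120 N, or if a joint passes its speed limit or range.

## Working session

There is one attempt and no reset: what is moved stays moved. The work goes in short steps, Python scripts to look and compute and a tool call to move; the robot and the scene stay as the last step left them, time stands still between calls to the robot, and variables do not carry over. Pictures are saved under pics/ and viewed, about 8 in all and at most 12, crops included, and the job is handed in when it is done.

Besides the shell and the picture viewer there is one more tool, called after "Request:" by a JSON object that holds its "fn" and its "kwargs", one argument or row to a line. play_rows: Moves the arm, as the interface text tells. Shifts and turns lie within -1 to 1; 1 stands for 1000 mm of shift or 2 pi rad of turn. Its arguments: {"type":"object","properties":{"motion":{"type":"array","items":{"type":"array","items":{"type":"number"}}},"squeeze":{"type":"number"}},"required":["motion"]}

```bash
mkdir -p pics && python3 - <<'E'
from workcell import *
import cv2, numpy as np
np.set_printoptions(precision=4,suppress=True)
s=read_state();print(s)
for n in ("top","side"):
    im=read_camera(n);cv2.imwrite(f"pics/{n}0.png",im[:,:,::-1]);i=camera_info(n);print(n,i["intrinsics"],i["pose"])
E
```

```text
{'time': 0.0, 'q': array([-1.3729,  0.2647,  1.6054,  0.0001,  1.2737, -0.0369]), 'joint_vel': array([-0.0008, -0.0001,  0.0009, -0.    , -0.001 ,  0.0003]), 'joint_torque': array([  0.0006, -51.5107, -36.7316,  -0.0002,   0.0129,   0.    ]), 'tool_pos': array([ 0.1569, -0.6557,  0.2299]), 'tcp_rot': array([-3.1177, -0.3676,  0.0002]), 'wrist_force': array([ 0.957 , -0.3812,  0.1028]), 'torque': array([ 0.0247, -0.0489,  0.0334]), 'width': 0.9989952998950985}
top [[541.5286   0.     323.9621]
 [  0.     541.5286 238.2889]
 [  0.       0.       1.    ]] [[-0.009  -0.9976  0.0692  0.396 ]
 [-0.9999  0.0093  0.0042 -0.0041]
 [-0.0049 -0.0691 -0.9976  1.4065]
 [ 0.      0.      0.      1.    ]]
side [[445.6237   0.     321.6079]
 [  0.     445.6237 237.4955]
 [  0.       0.       1.    ]] [[-0.9126 -0.2926  0.2857  0.1732]
 [-0.4089  0.645  -0.6455  0.6964]
 [ 0.0046 -0.7059 -0.7083  0.8381]
 [ 0.      0.      0.      1.    ]]
```

View pics/top0.png

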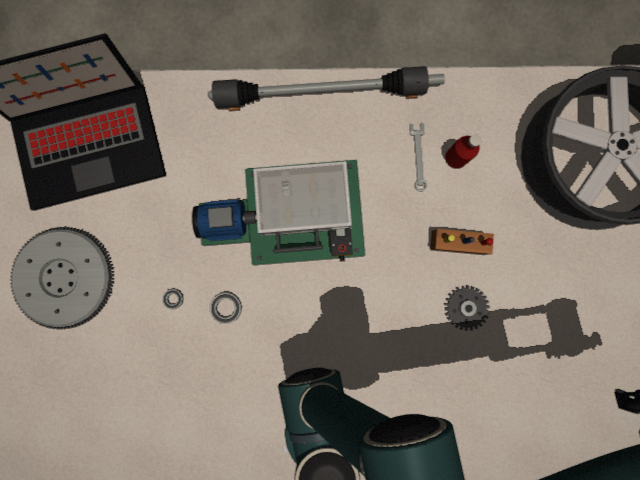

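View pics/side0.png

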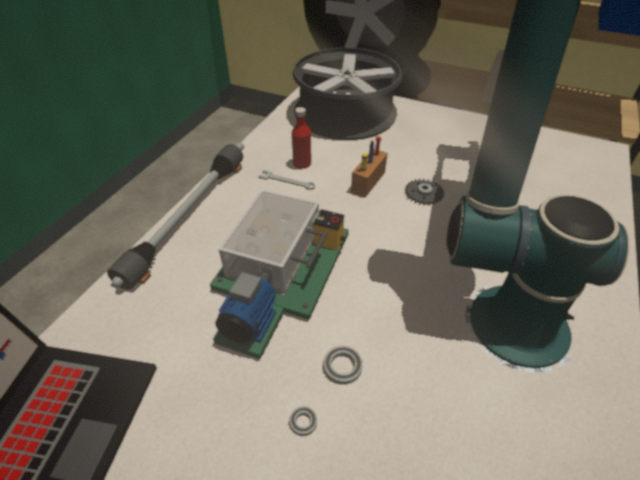

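Top view: the tool block is at about (461,240), with the yellow pin in its left (+y) hole at (451,238), the punch in the middle and the scriber on the right. The lock box is at (342,245), the hood handle bar at (298,240) and the hood itself at (303,197). The side view agrees.

```bash
cat > h.py <<'E'
from workcell import *
import cv2, numpy as np
from scipy.spatial.transform import Rotation as R
np.set_printoptions(precision=4,suppress=True)
def plane(cam,uv,z,i=None):
    i=i or camera_info(cam);K,T=i["intrinsics"],i["pose"]
    d=T[:3,:3]@np.linalg.solve(K,[uv[0],uv[1],1.]);o=T[:3,3]
    return o+d*(z-o[2])/d[2]
def proj(p,i):
    T=np.linalg.inv(i["pose"]);c=i["intrinsics"]@(T[:3,:3]@p+T[:3,3]);return c[:2]/c[2]
def blobs(im,lo,hi,box=(0,0,640,480),amin=5):
    x0,y0,x1,y1=box;h=cv2.cvtColor(im[y0:y1,x0:x1],cv2.COLOR_RGB2HSV)
    m=cv2.inRange(h,np.array(lo),np.array(hi));n,l,s,c=cv2.connectedComponentsWithStats(m)
    return [(c[k]+[x0,y0],s[k][:4]+[x0,y0,0,0],s[k][4]) for k in range(1,n) if s[k][4]>=amin]
def move(p,s=None):   # tool-frame shift (m) to reach world p
    s=s or read_state();return R.from_rotvec(s["tcp_rot"]).inv().apply(np.array(p)-s["tool_pos"])
E
python3 - <<'E'
from h import *
im=cv2.imread("pics/top0.png")[:,:,::-1]
im=np.ascontiguousarray(im)
print("yellow",[(c,b,a,plane("top",c,.125)) for c,b,a in blobs(im,(22,120,100),(34,255,255),(425,220,500,260))])
print("red",[(c,b,a,plane("top",c,.108)) for c,b,a in blobs(im,(0,150,90),(6,255,255),(320,220,500,260))])
for n,uv in dict(blkL=(436,228),blkR=(493,234)).items():print(n,plane("top",uv,.074))
for n,uv,z in [("barL",(276,248),.106),("barR",(322,248),.106),("hoodtopL",(258,168),.122),("hoodtopR",(347,163),.122),("hoodfrontL",(260,233),.122),("hoodfrontR",(352,228),.122)]:print(n,plane("top",uv,z))
cv2.imwrite("pics/c0.png",cv2.resize(im[150:270,240:500,::-1],None,fx=3,fy=3,interpolation=cv2.INTER_CUBIC))
print(camera_info("wrist"))
T=camera_info("wrist")["pose"];s=read_state();print(R.from_rotvec(s["tcp_rot"]).inv().apply(T[:3,3]-s["tool_pos"]),R.from_rotvec(s["tcp_rot"]).as_matrix().T@T[:3,:3])
E
```

```text
yellow [(array([450.9429, 237.6571]), array([448, 235,   7,   6]), np.int32(35), array([ 0.4836, -0.2995,  0.125 ]))]
red [(array([489.5882, 241.3235]), array([487, 238,   6,   7]), np.int32(34), array([ 0.4751, -0.3958,  0.108 ])), (array([341.7083, 248.    ]), array([338, 245,   8,   7]), np.int32(24), array([ 0.4623, -0.0409,  0.108 ]))]
blkL [ 0.5113 -0.2751  0.074 ]
blkR [ 0.4951 -0.415   0.074 ]
barL [0.4639 0.117  0.106 ]
barR [0.4629 0.0064 0.106 ]
hoodtopL [0.6557 0.1582 0.122 ]
hoodtopR [ 0.6657 -0.0555  0.122 ]
hoodfrontL [0.4991 0.1535 0.122 ]
hoodfrontR [ 0.509  -0.0656  0.122 ]
{'intrinsics': array([[398.5592,   0.    , 320.4695],
       [  0.    , 398.5592, 238.3913],
       [  0.    ,   0.    ,   1.    ]]), 'pose': array([[ 0.2318, -0.9338, -0.2725,  0.2264],
       [-0.9728, -0.2235, -0.0618, -0.6394],
       [-0.0032,  0.2794, -0.9602,  0.3723],
       [ 0.    ,  0.    ,  0.    ,  1.    ]])}
[ 0.0714 -0.0001 -0.1422] [[-0.0009 -0.9602 -0.2795]
 [ 1.     -0.0005 -0.0013]
 [ 0.0011 -0.2795  0.9602]]
```

View pics/c0.png

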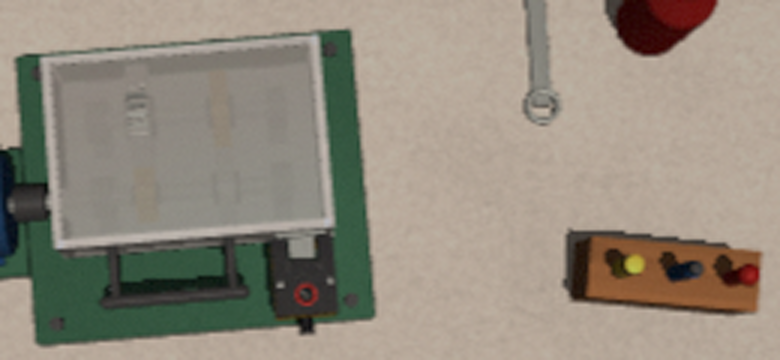

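The crop shows the pin in the block's hole nearest the rig, the ringed release hole and the bar handle. Next I'll plan the move over the block, with the jaws across the row of tools.

```bash
cat >> h.py <<'E'
def rows(p,yaw=None,n=5,w=85,d=4):  # print world-straight rows to p with tool yaw (tool pointing down)
    s=read_state();X=R.from_rotvec(s["tcp_rot"]).as_matrix()[:,0];y0=np.arctan2(X[1],X[0])
    dy=0 if yaw is None else (yaw-y0)/n
    dp=(np.array(p)-s["tool_pos"])/n;y=y0
    print("yaw",y0,"at",s["tool_pos"],"F",s["wrist_force"],"step",np.linalg.norm(dp))
    for k in range(n):
        a=np.array([np.cos(y),np.sin(y),0]);b=np.array([np.sin(y),-np.cos(y),0])
        print([round(float(v),d) for v in (dp@a,dp@b,-dp[2],-dy/2/np.pi)]+[w]); y+=dy
E
python3 - <<'E'
from h import *
rows((.47,-.31,.26),1.456,10,60,3)
E
```

```text
yaw 0.2348224051818745 at [ 0.1569 -0.6558  0.2301] F [ 0.4433  0.3192 -0.4944] step 0.046745014254833676
[0.038, -0.026, -0.003, -0.019, 60]
[0.041, -0.021, -0.003, -0.019, 60]
[0.044, -0.016, -0.003, -0.019, 60]
[0.045, -0.011, -0.003, -0.019, 60]
[0.046, -0.005, -0.003, -0.019, 60]
[0.047, 0.0, -0.003, -0.019, 60]
[0.046, 0.006, -0.003, -0.019, 60]
[0.045, 0.012, -0.003, -0.019, 60]
[0.043, 0.017, -0.003, -0.019, 60]
[0.041, 0.022, -0.003, -0.019, 60]
```

Request:
{"fn": "play_rows", "kwargs": {
  "motion": [
    [0.038,-0.026,-0.003,-0.019,60],
    [0.041,-0.021,-0.003,-0.019,60],
    [0.044,-0.016,-0.003,-0.019,60],
    [0.045,-0.011,-0.003,-0.019,60],
    [0.046,-0.005,-0.003,-0.019,60]
  ],
  "squeeze": 30
}}

```text
time: 0.72
tool_pos: [0.3143, -0.4845, 0.2458]
tcp_rot: [-2.871, -1.274, 0.0]
wrist_force: [0.9, -0.5, 0.5]
width: 0.702
```

Request:
{"fn": "play_rows", "kwargs": {
  "motion": [
    [0.047,0,-0.003,-0.019,60],
    [0.046,0.006,-0.003,-0.019,60],
    [0.045,0.012,-0.003,-0.019,60],
    [0.043,0.017,-0.003,-0.019,60],
    [0.041,0.022,-0.003,-0.019,60]
  ]
}}

```text
time: 1.35
tool_pos: [0.4733, -0.3146, 0.2609]
tcp_rot: [-2.369, -2.062, 0.0]
wrist_force: [0.6, -0.4, -0.1]
width: 0.704
```

```bash
python3 - <<'E'
from h import *
rows((.47,-.31,.26),1.456,1,60)
i=camera_info("wrist");im=read_camera("wrist");cv2.imwrite("pics/w1.png",im[:,:,::-1])
for c,b,a in blobs(im,(22,110,80),(34,255,255),amin=60):print(c,b,a,plane("wrist",c,.11,i))
print(i["pose"][:3,3])
E
```

```text
yaw 1.4325390923806747 at [ 0.4733 -0.3146  0.2609] F [ 0.6297 -0.4188 -0.1185] step 0.00577774159191572
[0.0041, -0.0039, 0.0009, -0.0037, 60]
[331.2623 185.7869] [324 182  16  10] 61 [ 0.485  -0.2893  0.11  ]
[334.3849 200.1136] [324 190  22  21] 317 [ 0.4859 -0.3003  0.11  ]
[ 0.4837 -0.2443  0.4031]
```

View pics/w1.png

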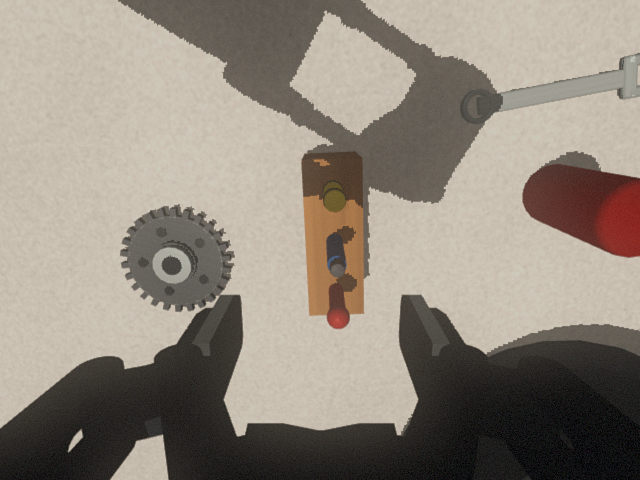

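Wrist view: the block runs vertically at x≈333, with the pin top at about (334,200), the punch top at about (337,270) and the scriber ball at (338,317). The jaws straddle the row correctly.

```bash
python3 - <<'E'
from h import *
i=camera_info("wrist")
c=[plane("wrist",p,.074,i) for p in [(302,159),(362,158),(364,314),(310,315)]]
for p in c:print(p)
print([np.linalg.norm(c[k]-c[(k+1)%4]) for k in range(4)])
m=sum(c)/4;ax=(c[0]+c[1]-c[2]-c[3])/2;ax/=np.linalg.norm(ax);print("mid",m,"yaxis",ax,"yaw",np.arctan2(-ax[0],ax[1]))
print("holes",[m+k*.045*ax for k in (-1,0,1)])
print("pin top",plane("wrist",(334.5,200.5),.129,i),"pin base",plane("wrist",(333,187),.08,i))
for z in (.13,.15,.16,.17,.18):print("punch top z",z,plane("wrist",(337,270),z,i)[:2],"scr",plane("wrist",(338.5,317),z,i)[:2])
E
```

```text
[ 0.4685 -0.2655  0.074 ]
[ 0.517  -0.2711  0.074 ]
[ 0.5043 -0.4103  0.074 ]
[ 0.4554 -0.4047  0.074 ]
[np.float64(0.04885724639439291), np.float64(0.1397456688621563), np.float64(0.049165109354893176), np.float64(0.13989082076267434)]
mid [ 0.4863 -0.3379  0.074 ] yaxis [0.0924 0.9957 0.    ] yaw -0.0925368413959711
holes [array([ 0.4822, -0.3827,  0.074 ]), array([ 0.4863, -0.3379,  0.074 ]), array([ 0.4905, -0.2931,  0.074 ])]
pin top [ 0.4898 -0.2926  0.129 ] pin base [ 0.4906 -0.2906  0.08  ]
punch top z 0.13 [ 0.4853 -0.3437] scr [ 0.4818 -0.3814]
punch top z 0.15 [ 0.4854 -0.3362] scr [ 0.4822 -0.3712]
punch top z 0.16 [ 0.4854 -0.3324] scr [ 0.4823 -0.366 ]
punch top z 0.17 [ 0.4855 -0.3286] scr [ 0.4825 -0.3609]
punch top z 0.18 [ 0.4855 -0.3249] scr [ 0.4827 -0.3557]
```

```bash
python3 - <<'E'
from h import *
rows((.490,-.293,.150),1.478,3,45)
E
```

```text
yaw 1.4385779897439461 at [ 0.477  -0.3107  0.2614] F [2.8833 1.5115 0.2508] step 0.03785010470562552
[0.0064, 0.0035, 0.0371, -0.0021, 45]
[0.0064, 0.0036, 0.0371, -0.0021, 45]
[0.0063, 0.0037, 0.0371, -0.0021, 45]
```

The arm was still settling between that picture and the pose reading, about 4 mm of drift. I'll correct for it: the pin is at about (0.486,-0.297). From here I'll settle before every picture.

Request:
{"fn": "play_rows", "kwargs": {
  "motion": [
    [0.005,0.0025,0.037,-0.002,45],
    [0.005,0.0025,0.037,-0.002,45],
    [0.005,0.0025,0.037,-0.002,45],
    [0,0,0,0,45],
    [0,0,0,0,45]
  ]
}}

```text
time: 2.02
tool_pos: [0.4825, -0.3027, 0.1513]
tcp_rot: [2.334, 2.101, 0.0]
wrist_force: [-0.8, -0.2, 0.4]
width: 0.528
```

```bash
cat >> h.py <<'E'
def shot(n,cam="wrist"):
    i=camera_info(cam);im=read_camera(cam);cv2.imwrite(f"pics/{n}.png",im[:,:,::-1]);return im,i
E
python3 - <<'E'
from h import *
im,i=shot("w2");print(camera_info("wrist")["pose"][:3,3]-i["pose"][:3,3])
for c,b,a in blobs(im,(20,110,60),(36,255,255),amin=60):print(c,b,a,plane("wrist",c,.129,i))
rows((.490,-.293,.150),1.478,1,45)
E
```

```text
[ 0.0003 -0.0003  0.0008]
[324.884  245.7551] [310 234  32  27] 543 [ 0.4868 -0.2829  0.129 ]
[325.7375 274.1777] [309 257  35  36] 979 [ 0.4858 -0.296   0.129 ]
yaw 1.465819243248517 at [ 0.483  -0.3032  0.1522] F [0.6891 0.2997 0.2582] step 0.012536690064228409
[0.0109, 0.0059, 0.0022, -0.0019, 45]
```

View pics/w2.png

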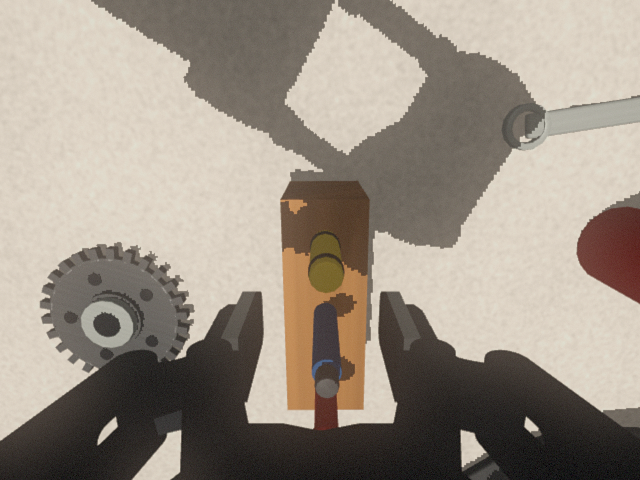

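The pin top is at about (326,275), the punch at (326,380), and the jaws are either side. That puts the pin at (0.486,-0.297), so I'll make a small correction, descend and grip.

Request:
{"fn": "play_rows", "kwargs": {
  "motion": [
    [0.0065,0.0026,0,-0.002,45],
    [0,0,0.02,0,45],
    [0,0,0.02,0,45],
    [0,0,0.02,0,45],
    [0,0,0,0,45]
  ]
}}

```text
time: 2.7
tool_pos: [0.4834, -0.2946, 0.0875]
tcp_rot: [-2.317, -2.114, 0.002]
wrist_force: [-0.6, -0.4, -0.3]
width: 0.525
```

Request:
{"fn": "play_rows", "kwargs": {
  "motion": [
    [0,0,0,0,30],
    [0,0,0,0,20],
    [0,0,0,0,10],
    [0,0,0,0,10],
    [0,0,0,0,10]
  ],
  "squeeze": 40
}}

```text
time: 3.32
tool_pos: [0.486, -0.2965, 0.0914]
tcp_rot: [2.32, 2.116, 0.001]
wrist_force: [0.1, 0.1, 5.2]
width: 0.173
```

```bash
python3 - <<'E'
from h import *
im,i=shot("w3")
for c,b,a in blobs(im,(20,110,60),(36,255,255),amin=60):print(c,b,a,plane("wrist",c,.129,i))
print(read_state())
E
```

```text
[320.5696 284.4304] [305 281  32  11] 79 [ 0.4889 -0.2692  0.129 ]
[320.4503 313.572 ] [299 289  44  53] 1659 [ 0.488  -0.2783  0.129 ]
[320.5494 364.924 ] [296 339  50  53] 2146 [ 0.4865 -0.2952  0.129 ]
{'time': 3.375, 'q': array([-0.5914,  0.1923,  1.9666, -0.    ,  0.9807, -0.4995]), 'joint_vel': array([ 0.0015, -0.    , -0.0013, -0.0009,  0.0013,  0.0022]), 'joint_torque': array([  0.0406, -39.5967, -29.5357,   0.032 ,  -0.1386,  -0.0005]), 'tool_pos': array([ 0.4861, -0.2965,  0.0914]), 'tcp_rot': array([2.3197, 2.1158, 0.0007]), 'wrist_force': array([-1.2223,  0.7674,  4.5485]), 'torque': array([0.0106, 0.0448, 0.0073]), 'width': 0.17179546509114269}
```

Gripped: the opening is about 15 mm with the pin centred. Next I'll lift straight out and carry it to a hover over the lock box.

Request:
{"fn": "play_rows", "kwargs": {
  "motion": [
    [0,0,-0.02,0,10],
    [0,0,-0.04,0,10],
    [0,0,-0.045,0,10],
    [0,0,-0.04,0,10],
    [0,0,0,0,10]
  ]
}}

```text
time: 4.0
tool_pos: [0.4874, -0.2973, 0.2395]
tcp_rot: [2.316, 2.112, 0.003]
wrist_force: [0.8, -0.1, -0.6]
width: 0.174
```

```bash
python3 - <<'E'
from h import *
rows((.4648,-.038,.235),None,6,10)
E
```

```text
yaw 1.4788706645075846 at [ 0.4874 -0.2973  0.2395] F [ 0.779  -0.0814 -0.5617] step 0.04338912340141858
[0.0427, -0.0077, 0.0007, 0.0, 10]
[0.0427, -0.0077, 0.0007, 0.0, 10]
[0.0427, -0.0077, 0.0007, 0.0, 10]
[0.0427, -0.0077, 0.0007, 0.0, 10]
[0.0427, -0.0077, 0.0007, 0.0, 10]
[0.0427, -0.0077, 0.0007, 0.0, 10]
```

Request:
{"fn": "play_rows", "kwargs": {
  "motion": [
    [0.043,-0.0077,0,0,10],
    [0.052,-0.0092,0,0,10],
    [0.057,-0.0102,0,0,10],
    [0.057,-0.0102,0,0,10],
    [0.048,-0.009,0,0,10]
  ]
}}

```text
time: 4.62
tool_pos: [0.4611, -0.0338, 0.2333]
tcp_rot: [-2.319, -2.116, 0.003]
wrist_force: [0.1, -0.6, -0.0]
width: 0.179
```

Request:
{"fn": "play_rows", "kwargs": {
  "motion": [
    [0,0,0.005,0,10],
    [0,0,0,0,10],
    [0,0,0,0,10]
  ]
}}

```text
time: 5.0
tool_pos: [0.4626, -0.0368, 0.2296]
tcp_rot: [-2.322, -2.115, 0.002]
wrist_force: [0.3, -0.2, -0.7]
width: 0.169
```

```bash
python3 - <<'E'
from h import *
im,i=shot("w4")
for c,b,a in blobs(im,(0,150,70),(7,255,255),amin=30)+blobs(im,(172,150,70),(180,255,255),amin=30):print("red",c,b,a,plane("wrist",c,.108,i))
for c,b,a in blobs(im,(20,110,60),(36,255,255),amin=60):print("y",c,b,a)
s=read_state();print(s["tool_pos"],s["tcp_rot"],proj(s["tool_pos"]-[0,0,.0834],i))
im2,_=shot("s4","side")
o=np.zeros((600,800,3),np.uint8);o[:480,:440]=im[:,100:540];o[:480,440:]=cv2.resize(im2[150:310,250:370],(360,480));cv2.imwrite("pics/v4.png",o[:480,:,::-1])
E
```

```text
red [325.4561 243.5614] [317 241  17   6] 57 [ 0.4653 -0.0461  0.108 ]
y [340.256  185.3593] [298 174  85  26] 910
y [320.5717 313.6496] [299 289  44  52] 1618
y [320.4967 364.4694] [296 339  50  52] 2094
[ 0.4628 -0.0369  0.2299] [-2.3228 -2.1146  0.0011] [320.5209 248.0569]
```

View pics/v4.png

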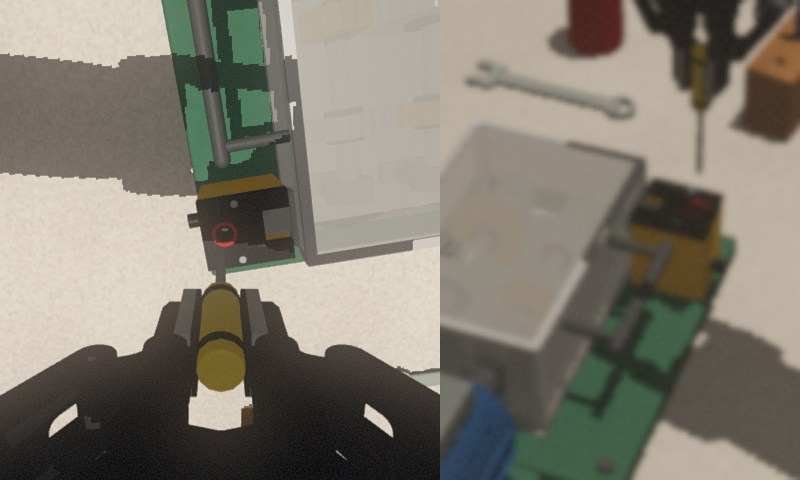

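The wrist half shows the red ring at about (324,235) in full-image pixels, with the rod tip just below it. The side half shows the pin hanging straight above the box. I'll enlarge the area to measure it.

```bash
python3 - <<'E'
from h import *
im=np.ascontiguousarray(cv2.imread("pics/w4.png")[:,:,::-1]);i=camera_info("wrist")
h=cv2.cvtColor(im,cv2.COLOR_RGB2HSV);m=((h[...,0]<10)|(h[...,0]>168))&(h[...,1]>110)&(h[...,2]>45);m[:, :290]=0;m[:,360:]=0;m[:205]=0;m[265:]=0
p=np.argwhere(m)[:,::-1].astype(np.float32);e=cv2.fitEllipse(cv2.convexHull(p));print(len(p),e,p.min(0),p.max(0));print("hole",plane("wrist",e[0],.108,i), "edge pts",plane("wrist",(e[0][0]+e[1][1]/2,e[0][1]),.108,i))
cv2.imwrite("pics/c4.png",cv2.resize(im[200:300,270:370,::-1],None,fx=6,fy=6,interpolation=cv2.INTER_NEAREST))
E
```

```text
252 ((324.4737548828125, 234.16555786132812), (24.60879898071289, 25.304122924804688), 74.83013916015625) [312. 222.] [337. 246.]
hole [ 0.4656 -0.0396  0.108 ] edge pts [ 0.4743 -0.0404  0.108 ]
```

View pics/c4.png

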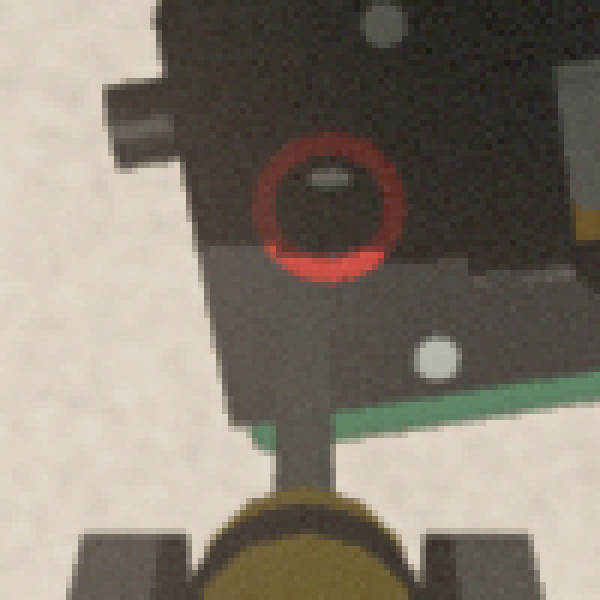

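Request:
{"fn": "play_rows", "kwargs": {
  "motion": [
    [-0.0024,0.003,0.013,0,10],
    [0,0,0.013,0,10],
    [0,0,0.007,0,10],
    [0,0,0,0,10],
    [0,0,0,0,10]
  ]
}}

```text
time: 5.72
tool_pos: [0.4658, -0.0384, 0.1975]
tcp_rot: [2.321, 2.117, 0.0]
wrist_force: [0.7, 0.1, -0.7]
width: 0.176
```

```bash
python3 - <<'E'
from h import *
im,i=shot("w5");s=read_state();print(s["tool_pos"],s["wrist_force"],"tip px pred",proj(s["tool_pos"]-[0,0,.0834],i))
print("top rim tool",move(plane("wrist",(320.5,391.5),s["tool_pos"][2]+.0376,i)), "(expect x -.008)")
for v in (285,290): print("handle",v,move(plane("wrist",(320.5,v),s["tool_pos"][2]-.0174,i)))
h=cv2.cvtColor(im,cv2.COLOR_RGB2HSV);m=((h[...,0]<10)|(h[...,0]>168))&(h[...,1]>110)&(h[...,2]>45);m[:, :290]=0;m[:,360:]=0;m[:205]=0;m[285:]=0
p=np.argwhere(m)[:,::-1].astype(np.float32);e=cv2.fitEllipse(cv2.convexHull(p));print(len(p),e,p.min(0),p.max(0));print("hole",plane("wrist",e[0],.108,i))
cv2.imwrite("pics/c5.png",cv2.resize(im[210:310,270:370,::-1],None,fx=6,fy=6,interpolation=cv2.INTER_NEAREST))
E
```

```text
[ 0.4659 -0.0384  0.1977] [-0.0336 -0.668   0.1553] tip px pred [320.2608 247.9367]
top rim tool [-0.0079  0.0002 -0.0376] (expect x -.008)
handle 285 [0.0041 0.0001 0.0174]
handle 290 [0.0018 0.0001 0.0174]
272 ((319.31915283203125, 246.06829833984375), (27.56367301940918, 28.651430130004883), 100.2267074584961) [305. 233.] [333. 259.]
hole [ 0.4653 -0.0392  0.108 ]
```

View pics/c5.png

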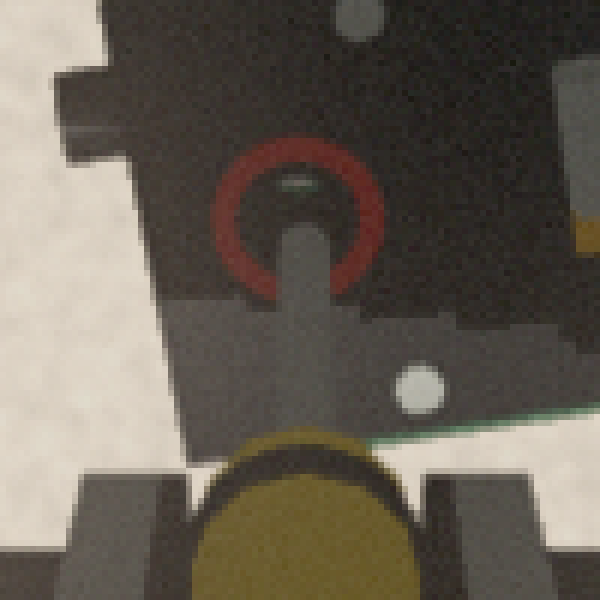

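The rod tip at (320.5,251) lies inside the ring (centre (319.3,246)), within about 1 mm once the height difference is allowed for. I'll make a small trim and go in.

Request:
{"fn": "play_rows", "kwargs": {
  "motion": [
    [-0.0004,-0.0005,0.002,0,10],
    [0,0,0.005,0,10],
    [0,0,0.005,0,10],
    [0,0,0.005,0,10],
    [0,0,0,0,10]
  ]
}}

```text
time: 6.4
tool_pos: [0.4645, -0.0388, 0.1795]
tcp_rot: [-2.32, -2.116, 0.001]
wrist_force: [-0.3, -0.1, -0.4]
width: 0.174
```

Request:
{"fn": "play_rows", "kwargs": {
  "motion": [
    [0,0,0,0,10]
  ]
}}

```text
time: 6.52
tool_pos: [0.4651, -0.0388, 0.1803]
tcp_rot: [-2.321, -2.117, 0.0]
wrist_force: [-0.3, -0.3, -0.7]
width: 0.177
```

```bash
python3 - <<'E'
from h import *
im,i=shot("w6");s=read_state();print(s["tool_pos"],s["wrist_force"],s["torque"],"mouth px of axis",proj(s["tool_pos"]*[1,1,0]+[0,0,.108],i))
h=cv2.cvtColor(im,cv2.COLOR_RGB2HSV);m=((h[...,0]<10)|(h[...,0]>168))&(h[...,1]>110)&(h[...,2]>45);m[:, :290]=0;m[:,360:]=0;m[:205]=0;m[300:]=0
p=np.argwhere(m)[:,::-1].astype(np.float32);e=cv2.fitEllipse(cv2.convexHull(p));print(len(p),e,p.min(0),p.max(0),plane("wrist",e[0],.108,i))
for c,b,a in blobs(im,(20,110,60),(36,255,255),amin=60):print("y",c,b,a)
cv2.imwrite("pics/c6.png",cv2.resize(im[210:310,270:370,::-1],None,fx=6,fy=6,interpolation=cv2.INTER_NEAREST))
E
```

```text
[ 0.4652 -0.0388  0.1804] [ 0.401  -0.4029 -0.6397] [-0.0029 -0.0097  0.0274] mouth px of axis [320.1791 253.7476]
321 ((320.3555908203125, 254.25201416015625), (29.493051528930664, 30.61612892150879), 98.48754119873047) [305. 240.] [335. 268.] [ 0.4653 -0.0392  0.108 ]
y [339.9319 194.5183] [288 179 104  33] 1557
y [322.9552 284.2388] [308 281  29  11] 67
y [320.5765 313.6438] [299 289  44  53] 1648
y [320.4962 364.419 ] [296 338  50  53] 2098
```

No contact force, and the rod is 11 mm in. I'll go to 33 mm, still above the pad range.

Request:
{"fn": "play_rows", "kwargs": {
  "motion": [
    [0,-0.0001,0.005,0,10],
    [0,0,0.006,0,10],
    [0,0,0.006,0,10],
    [0,0,0.004,0,10],
    [0,0,0,0,10]
  ]
}}

```text
time: 7.2
tool_pos: [0.4645, -0.0388, 0.1587]
tcp_rot: [-2.321, -2.116, 0.001]
wrist_force: [0.2, 0.4, -0.7]
width: 0.175
```

Request:
{"fn": "play_rows", "kwargs": {
  "motion": [
    [0,0,0,0,10],
    [0,0,0,0,10]
  ]
}}

```text
time: 7.45
tool_pos: [0.4652, -0.0389, 0.1596]
tcp_rot: [2.321, 2.117, 0.001]
wrist_force: [-0.6, -0.5, -0.7]
width: 0.176
```

Request:
{"fn": "play_rows", "kwargs": {
  "motion": [
    [0,0,0.001,0,10],
    [0,0,0.001,0,10],
    [0,0,0,0,10],
    [0,0,0,0,10]
  ]
}}

```text
time: 7.95
tool_pos: [0.4649, -0.0388, 0.1573]
tcp_rot: [-2.321, -2.117, 0.0]
wrist_force: [0.1, 0.4, -0.4]
width: 0.174
```

Request:
{"fn": "play_rows", "kwargs": {
  "motion": [
    [0,0,0.0007,0,10],
    [0,0,0.0007,0,10],
    [0,0,0.0006,0,10],
    [0,0,0,0,10]
  ]
}}

```text
time: 8.45
tool_pos: [0.4649, -0.0388, 0.1552]
tcp_rot: [-2.321, -2.117, 0.0]
wrist_force: [-0.4, 0.7, -0.5]
width: 0.173
```

Request:
{"fn": "play_rows", "kwargs": {
  "motion": [
    [0,0,0.0007,0,10],
    [0,0,0.0007,0,10],
    [0,0,0.0006,0,10],
    [0,0,0,0,10]
  ]
}}

```text
time: 8.95
tool_pos: [0.4651, -0.0388, 0.1535]
tcp_rot: [2.321, 2.117, 0.0]
wrist_force: [-0.4, 0.0, 0.9]
width: 0.173
```

Request:
{"fn": "play_rows", "kwargs": {
  "motion": [
    [0,0,0.0007,0,10],
    [0,0,0.0007,0,10],
    [0,0,0.0006,0,10],
    [0,0,0,0,10]
  ]
}}

```text
time: 9.45
tool_pos: [0.4654, -0.0389, 0.1524]
tcp_rot: [2.321, 2.117, 0.001]
wrist_force: [-1.9, -0.4, 7.7]
width: 0.176
```

Request:
{"fn": "play_rows", "kwargs": {
  "motion": [
    [0,0,0.0007,0,10],
    [0,0,0.0007,0,10],
    [0,0,0.0006,0,10],
    [0,0,0,0,10]
  ]
}}

```text
time: 9.95
tool_pos: [0.4653, -0.0389, 0.1503]
tcp_rot: [2.321, 2.117, 0.001]
wrist_force: [-2.2, 0.8, 7.5]
width: 0.172
```

Contact: about 7.5 N starting near TCP z≈0.153. From here I'll take fine steps and check the hood against the earlier side picture.

Request:
{"fn": "play_rows", "kwargs": {
  "motion": [
    [0,0,0.0004,0,10],
    [0,0,0.0004,0,10],
    [0,0,0,0,10]
  ]
}}

```text
time: 10.32
tool_pos: [0.4652, -0.0389, 0.1493]
tcp_rot: [2.321, 2.117, 0.0]
wrist_force: [-1.7, 0.6, 5.7]
width: 0.176
```

```bash
cat > hd.py <<'E'
from h import *
import time
r=cv2.imread("pics/s4.png")[:,:,::-1].astype(int);im=read_camera("side");d=np.abs(im.astype(int)-r).sum(2)
s=read_state();cv2.imwrite(f"pics/sd{s['time']:.2f}.png",im[:,:,::-1])
print("hood diff",(d[200:290,215:300]>40).sum(),s["tool_pos"],s["wrist_force"])
E
python3 hd.py
```

```text
hood diff 23 [ 0.4652 -0.0389  0.1493] [-2.125  -0.0095  5.7979]
```

Request:
{"fn": "play_rows", "kwargs": {
  "motion": [
    [0,0,0.0003,0,10],
    [0,0,0.0003,0,10],
    [0,0,0,0,10]
  ]
}}

```text
time: 10.75
tool_pos: [0.4652, -0.0389, 0.1488]
tcp_rot: [2.321, 2.117, 0.0]
wrist_force: [-1.2, 0.2, 5.1]
width: 0.177
```

```bash
python3 hd.py
```

```text
hood diff 22 [ 0.4652 -0.0389  0.1487] [-1.7416  0.1249  5.2504]
```

Request:
{"fn": "play_rows", "kwargs": {
  "motion": [
    [0,0,0.0003,0,10],
    [0,0,0.0003,0,10],
    [0,0,0,0,10]
  ]
}}

```text
time: 11.18
tool_pos: [0.4653, -0.0389, 0.1476]
tcp_rot: [2.321, 2.117, 0.001]
wrist_force: [-1.6, -0.8, 4.3]
width: 0.176
```

```bash
python3 hd.py
```

```text
hood diff 1502 [ 0.4653 -0.0389  0.1475] [-1.1607  0.6258  4.7558]
```

The hood jumped ajar (1502 changed pixels against 22 before), with the force staying under 8 N. I'll withdraw the pin straight up.

Request:
{"fn": "play_rows", "kwargs": {
  "motion": [
    [0,0,-0.008,0,10],
    [0,0,-0.02,0,10],
    [0,0,-0.03,0,10],
    [0,0,-0.03,0,10],
    [0,0,0,0,10]
  ]
}}

```text
time: 11.85
tool_pos: [0.4665, -0.039, 0.2377]
tcp_rot: [2.318, 2.115, 0.005]
wrist_force: [0.4, -0.7, -0.6]
width: 0.175
```

```bash
python3 hd.py; python3 - <<'E'
from h import *
rows((.4858,-.2965,.235),1.478,5,10)
E
```

```text
hood diff 1478 [ 0.4654 -0.0389  0.2358] [ 0.3186 -0.3795 -0.7064]
yaw 1.4788636728285243 at [ 0.4654 -0.0389  0.2358] F [ 0.3186 -0.3795 -0.7064] step 0.05168868137047548
[-0.0509, 0.0088, 0.0002, 0.0, 10]
[-0.0509, 0.0088, 0.0002, 0.0, 10]
[-0.0509, 0.0088, 0.0002, 0.0, 10]
[-0.0509, 0.0088, 0.0002, 0.0, 10]
[-0.0509, 0.0088, 0.0002, 0.0, 10]
```

Request:
{"fn": "play_rows", "kwargs": {
  "motion": [
    [-0.0455,0.0079,0,0,10],
    [-0.0545,0.0094,0,0,10],
    [-0.0545,0.0094,0,0,10],
    [-0.054,0.0094,0,0,10],
    [-0.046,0.0079,0,0,10]
  ]
}}

```text
time: 12.52
tool_pos: [0.4842, -0.2976, 0.2327]
tcp_rot: [-2.319, -2.114, 0.001]
wrist_force: [0.6, -0.3, -1.0]
width: 0.171
```

Request:
{"fn": "play_rows", "kwargs": {
  "motion": [
    [0,0,0.03,0,10],
    [0,0,0.02,0,10],
    [0,0,0.01,0,10],
    [0,0,0,0,10],
    [0,0,0,0,10]
  ]
}}

```text
time: 13.15
tool_pos: [0.4861, -0.2961, 0.1762]
tcp_rot: [2.319, 2.117, 0.001]
wrist_force: [-0.4, -0.6, -0.2]
width: 0.175
```

```bash
python3 - <<'E'
from h import *
im,i=shot("w7");s=read_state();print(s["tool_pos"],s["tcp_rot"],s["wrist_force"])
for c,b,a in blobs(im,(20,110,60),(36,255,255),amin=60):print("y",c,b,a)
P=np.array([.4858,-.2965,.074]);print("hole pred px",proj(P,i),"tip px",proj(s["tool_pos"]-[0,0,.0834],i))
cv2.imwrite("pics/c7.png",cv2.resize(im[190:310,260:380,::-1],None,fx=5,fy=5,interpolation=cv2.INTER_NEAREST))
rows((.4858,-.2965,.1674),1.478,1,10)
E
```

```text
[ 0.4862 -0.2963  0.1766] [2.3187 2.1164 0.0009] [ 0.4802  0.1036 -0.0544]
y [322.     283.9167] [310 281  27  10] 60
y [320.462  313.6939] [299 289  44  53] 1643
y [320.5037 364.6092] [296 338  50  54] 2134
hole pred px [319.4464 239.4367] tip px [320.1088 248.1813]
yaw 1.4796360816958984 at [ 0.4862 -0.2963  0.1766] F [ 0.4802  0.1036 -0.0544] step 0.009188075755207975
[-0.0002, -0.0004, 0.0092, 0.0003, 10]
```

View pics/c7.png

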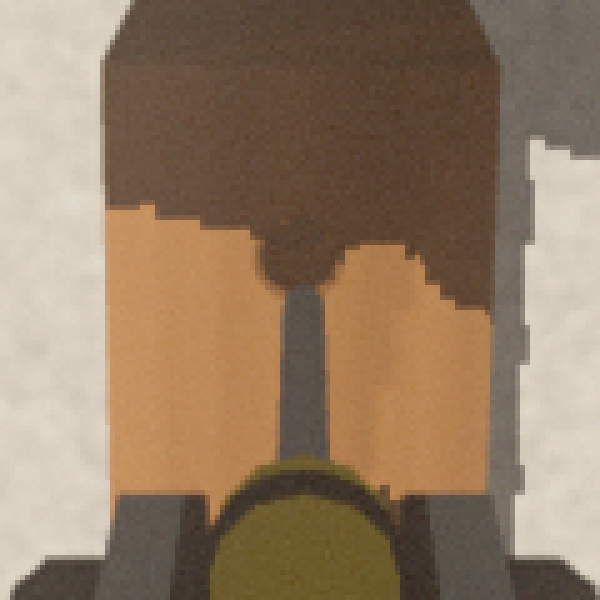

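The hole is at about (320,240), matching its predicted pixel, so the pin is aligned. I'll lower it to just above seated and release.

Request:
{"fn": "play_rows", "kwargs": {
  "motion": [
    [-0.0001,-0.0003,0.012,0,10],
    [0,0,0.02,0,10],
    [0,0,0.025,0,10],
    [0,0,0.02,0,10],
    [0,0,0.005,0,10]
  ]
}}

```text
time: 13.82
tool_pos: [0.4837, -0.2955, 0.0913]
tcp_rot: [-2.318, -2.114, 0.002]
wrist_force: [-4.9, 3.5, 13.5]
width: 0.175
```

Request:
{"fn": "play_rows", "kwargs": {
  "motion": [
    [0,0,0.001,0,10],
    [0,0,0,0,10],
    [0,0,0,0,10],
    [0,0,0,0,10]
  ]
}}

```text
time: 14.32
tool_pos: [0.4852, -0.2964, 0.0925]
tcp_rot: [2.321, 2.117, 0.0]
wrist_force: [-0.3, 0.5, -0.1]
width: 0.173
```

Request:
{"fn": "play_rows", "kwargs": {
  "motion": [
    [0,0,0,0,40],
    [0,0,0,0,40],
    [0,0,0,0,40],
    [0,0,0,0,40]
  ]
}}

```text
time: 14.82
tool_pos: [0.4851, -0.2964, 0.0923]
tcp_rot: [-2.321, -2.117, 0.0]
wrist_force: [-0.1, 0.5, -0.3]
width: 0.472
```

Request:
{"fn": "play_rows", "kwargs": {
  "motion": [
    [0,0,-0.02,0,40],
    [0,0,-0.04,0,40],
    [0,0,-0.05,0,40],
    [0,0,-0.05,0,40],
    [0,0,-0.01,0,40]
  ]
}}

```text
time: 15.45
tool_pos: [0.4872, -0.2978, 0.2675]
tcp_rot: [2.315, 2.111, 0.003]
wrist_force: [-0.6, -0.5, -0.3]
width: 0.466
```

Request:
{"fn": "play_rows", "kwargs": {
  "motion": [
    [0,0,0,0,40],
    [0,0,0,0,40]
  ]
}}

```text
time: 15.7
tool_pos: [0.4841, -0.2957, 0.26]
tcp_rot: [-2.319, -2.115, 0.001]
wrist_force: [-0.6, 0.1, -0.7]
width: 0.47
```

```bash
python3 - <<'E'
from h import *
im,i=shot("w8");s=read_state();print(s["tool_pos"],s["width"])
for c,b,a in blobs(im,(20,110,60),(36,255,255),amin=60):print("y",c,b,a,plane("wrist",c,.127,i))
t,_=shot("t8","top");sd,_=shot("s8","side")
o=np.zeros((480,800,3),np.uint8);o[:,:400]=cv2.resize(t[150:282,240:350],(400,480));o[:,400:]=cv2.resize(sd[140:320,210:360],(400,480));cv2.imwrite("pics/v8.png",o[:,:,::-1])
E
```

```text
[ 0.484  -0.2956  0.2598] 0.4728397620978435
y [322.6306 213.0318] [313 207  20  14] 157 [ 0.4864 -0.2855  0.127 ]
y [322.7468 229.1392] [312 218  22  23] 395 [ 0.4854 -0.2972  0.127 ]
```

View pics/v8.png

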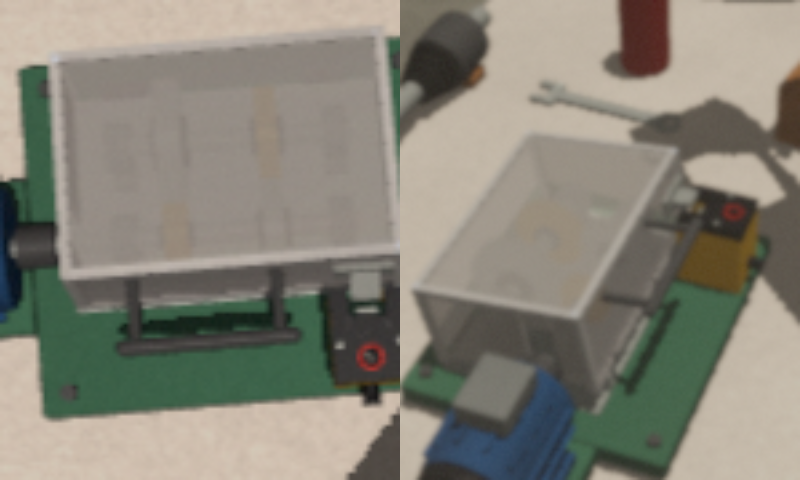

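The hood is visibly ajar in both views, and the pin is back at (0.4854,-0.2972), its original place. The bar ends in the full top image are about (272.5,246) and (322.5,242). Next, the handle position and the approach.

```bash
python3 - <<'E'
from h import *
a,b=plane("top",(272.5,246),.127),plane("top",(322.5,242.1),.127);d=a-b;print(a,b,np.linalg.norm(d),"yaw",np.arctan2(-d[0],d[1]),"mid corrected",(a+b)/2+[.0025,.003,0])
im=cv2.imread("pics/top0.png")
ph=np.arctan2(-d[0],d[1])
for ph in (.03,.045,.06,ph):
    hole=np.array([.4653,-.039]);yx=np.array([-np.sin(ph),np.cos(ph)]);print(ph,hole+.1*yx)
rows((.467,.063,.26),np.pi/2+.05,7,40)
E
```

```text
[0.4676 0.1233 0.127 ] [0.4757 0.0049 0.127 ] 0.11871609583959866 yaw 0.06871435718301515 mid corrected [0.4742 0.0671 0.127 ]
0.03 [0.4623 0.061 ]
0.045 [0.4608 0.0609]
0.06 [0.4593 0.0608]
0.06871435718301515 [0.4584 0.0608]
yaw 1.4788562012697501 at [ 0.4842 -0.2958  0.2601] F [-0.004  -0.2319  1.1496] step 0.051311830571675765
[0.0508, -0.0072, 0.0, -0.0032, 40]
[0.0509, -0.0061, 0.0, -0.0032, 40]
[0.0511, -0.0051, 0.0, -0.0032, 40]
[0.0512, -0.0041, 0.0, -0.0032, 40]
[0.0512, -0.003, 0.0, -0.0032, 40]
[0.0513, -0.002, 0.0, -0.0032, 40]
[0.0513, -0.0009, 0.0, -0.0032, 40]
```

Request:
{"fn": "play_rows", "kwargs": {
  "motion": [
    [0.046,-0.006,0,-0.003,40],
    [0.055,-0.006,0,-0.003,40],
    [0.057,-0.006,0,-0.004,40],
    [0.057,-0.004,0,-0.004,40],
    [0.055,-0.003,0,-0.004,40]
  ]
}}

```text
time: 16.48
tool_pos: [0.4726, -0.0236, 0.2613]
tcp_rot: [-2.196, -2.245, 0.001]
wrist_force: [1.2, -0.3, 0.2]
width: 0.469
```

Request:
{"fn": "play_rows", "kwargs": {
  "motion": [
    [0.055,-0.002,0.02,-0.004,40],
    [0.033,-0.001,0.02,0,40],
    [0,0,0,0,40],
    [0,0,0,0,40],
    [0,0,0,0,40]
  ]
}}

```text
time: 17.1
tool_pos: [0.4683, 0.0615, 0.2229]
tcp_rot: [2.17, 2.27, 0.001]
wrist_force: [-1.1, 0.3, -0.2]
width: 0.467
```

```bash
python3 - <<'E'
from h import *
im,i=shot("w9");s=read_state();print(s["tool_pos"],s["tcp_rot"]);np.save("i9.npy",i["pose"])
print("pred handle",proj(np.array([.472,.0635,.127]),i))
rows((.467,.063,.22),np.pi/2+.05,1,40)
E
```

```text
[0.4683 0.0615 0.223 ] [2.1706 2.2697 0.0012]
pred handle [325.84   238.8888]
yaw 1.6154070705191235 at [0.4683 0.0615 0.223 ] F [-0.3867  0.2141 -0.4707] step 0.0036174515127666853
[0.0016, -0.0013, 0.003, -0.0009, 40]
```

View pics/w9.png

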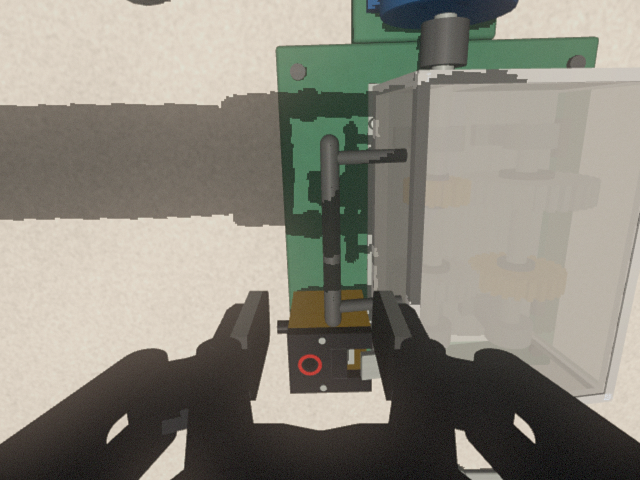

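The bar runs from about (329,139) to (334,323), with posts at both ends and the middle free. The tool is aligned with it, with the jaws either side. That is 11 pictures viewed so far.

```bash
python3 - <<'E'
from h import *
i=camera_info("wrist");i["pose"]=np.load("i9.npy")
a,b=plane("wrist",(329.5,138),.127,i),plane("wrist",(333.5,324),.127,i);d=a-b;ph=np.arctan2(-d[0],d[1])
m=(a+b)/2;print(a,b,np.linalg.norm(d),"yaw",ph,"mid",m)
x=np.array([np.cos(ph),np.sin(ph)]);hg=m[:2]+.190*x;print("hinge",hg)
# arc relative to 0.11: tool x stays along rig y, tool y along +x rig
an=lambda t:np.array([-.211*np.cos(np.arctan2(.071,.199)+t),.211*np.sin(np.arctan2(.071,.199)+t)])
T=np.linspace(.11,1.34,15);P=np.array([an(t) for t in T]);print(np.c_[T[1:],np.diff(P,axis=0),P[1:]])
rows((m[0],m[1],.14),np.pi/2+ph,4,40)
E
```

```text
[0.4712 0.1244 0.127 ] [0.4799 0.005  0.127 ] 0.11976745462893229 yaw 0.07248913763475229 mid [0.4755 0.0647 0.127 ]
hinge [0.665  0.0785]
[[ 0.1979  0.0088  0.0163 -0.1809  0.1086]
 [ 0.2857  0.0102  0.0155 -0.1707  0.124 ]
 [ 0.3736  0.0115  0.0145 -0.1591  0.1385]
 [ 0.4614  0.0128  0.0134 -0.1464  0.152 ]
 [ 0.5493  0.0139  0.0123 -0.1325  0.1642]
 [ 0.6371  0.0149  0.011  -0.1176  0.1752]
 [ 0.725   0.0158  0.0096 -0.1017  0.1849]
 [ 0.8129  0.0166  0.0082 -0.0851  0.1931]
 [ 0.9007  0.0173  0.0067 -0.0678  0.1998]
 [ 0.9886  0.0178  0.0052 -0.0501  0.205 ]
 [ 1.0764  0.0182  0.0036 -0.0319  0.2086]
 [ 1.1643  0.0184  0.002  -0.0135  0.2106]
 [ 1.2521  0.0185  0.0004  0.0051  0.2109]
 [ 1.34    0.0185 -0.0013  0.0236  0.2097]]
yaw 1.6154070705191235 at [0.4683 0.0615 0.223 ] F [-0.3867  0.2141 -0.4707] step 0.020842165314779896
[0.0007, 0.0018, 0.0207, -0.0011, 40]
[0.0007, 0.0018, 0.0207, -0.0011, 40]
[0.0007, 0.0018, 0.0207, -0.0011, 40]
[0.0007, 0.0018, 0.0207, -0.0011, 40]
```

Request:
{"fn": "play_rows", "kwargs": {
  "motion": [
    [0.001,0.0025,0.02,-0.0015,30],
    [0.001,0.0025,0.025,-0.0015,30],
    [0.001,0.0022,0.025,-0.0015,30],
    [0,0,0,0,30],
    [0,0,0,0,30]
  ]
}}

```text
time: 17.77
tool_pos: [0.4755, 0.0654, 0.1534]
tcp_rot: [2.138, 2.301, 0.002]
wrist_force: [-0.1, -0.6, -0.3]
width: 0.35
```

Request:
{"fn": "play_rows", "kwargs": {
  "motion": [
    [0,0,0.015,0,30],
    [0,0,0.015,0,30],
    [0,0,0.014,0,30],
    [0,0,0,0,30],
    [0,0,0,0,30]
  ]
}}

```text
time: 18.4
tool_pos: [0.4748, 0.0659, 0.1082]
tcp_rot: [-2.137, -2.303, 0.0]
wrist_force: [-0.4, -0.4, 0.2]
width: 0.35
```

Request:
{"fn": "play_rows", "kwargs": {
  "motion": [
    [0,0,0,0,5],
    [0,0,0,0,5],
    [0,0,0,0,5],
    [0,0,0,0,5],
    [0,0,0,0,5]
  ],
  "squeeze": 35
}}

```text
time: 19.02
tool_pos: [0.4743, 0.0659, 0.1083]
tcp_rot: [-2.137, -2.302, 0.001]
wrist_force: [-2.8, -0.1, 1.4]
width: 0.112
```

The bar is gripped (9.6 mm reading). Now the first part of the arc.

Request:
{"fn": "play_rows", "kwargs": {
  "motion": [
    [0,0.0044,-0.0082,0,5],
    [0,0.0044,-0.0081,0,5],
    [0,0.005,-0.0078,0,5],
    [0,0.0052,-0.0077,0,5],
    [0,0,0,0,5]
  ]
}}

```text
time: 19.65
tool_pos: [0.495, 0.0674, 0.1417]
tcp_rot: [2.136, 2.302, 0.003]
wrist_force: [-2.5, -0.1, 2.4]
width: 0.116
```

```bash
python3 - <<'E'
from h import *
s=read_state();print(s["tool_pos"],s["wrist_force"],s["width"])
im,i=shot("t10","top");
E
```

```text
[0.495  0.0674 0.1417] [-2.5331 -0.1174  2.4032] 0.11599417727607267
```

Request:
{"fn": "play_rows", "kwargs": {
  "motion": [
    [0,0.0115,-0.0145,0,5],
    [0,0.0128,-0.0134,0,5],
    [0,0.0139,-0.0123,0,5],
    [0,0.0149,-0.011,0,5],
    [0,0,0,0,5]
  ]
}}

```text
time: 20.32
tool_pos: [0.5495, 0.0714, 0.1933]
tcp_rot: [2.135, 2.3, 0.006]
wrist_force: [1.8, -0.9, 0.6]
width: 0.114
```

```bash
python3 - <<'E'
from h import *
s=read_state();print(s["tool_pos"],s["wrist_force"],s["width"])
h=np.array([.665,.0785]);d=s["tool_pos"]+[0,0,.019]-[h[0],h[1],.035];r=-d[0]*np.cos(.07)-d[1]*np.sin(.07);print("angle",np.arctan2(d[2],r)-np.arctan2(.071,.199),"rad",np.hypot(r,d[2]))
E
```

```text
[0.5495 0.0714 0.1933] [ 1.7866 -0.928   0.6051] 0.11403305815495665
angle 0.6499218816666614 rad 0.21174074742338708
```

Request:
{"fn": "play_rows", "kwargs": {
  "motion": [
    [0,0.0158,-0.0096,0,5],
    [0,0.0166,-0.0082,0,5],
    [0,0.0173,-0.0067,0,5],
    [0,0.0178,-0.0052,0,5],
    [0,0,0,0,5]
  ]
}}

```text
time: 20.95
tool_pos: [0.6157, 0.0762, 0.2224]
tcp_rot: [2.135, 2.301, 0.004]
wrist_force: [0.7, -0.8, 1.8]
width: 0.113
```

Request:
{"fn": "play_rows", "kwargs": {
  "motion": [
    [0,0.0182,-0.0036,0,5],
    [0,0.0184,-0.002,0,5],
    [0,0.0185,-0.0004,0,5],
    [0,0.0185,0.0013,0,5],
    [0,0,0,0,5]
  ]
}}

```text
time: 21.58
tool_pos: [0.689, 0.0815, 0.227]
tcp_rot: [2.135, 2.3, 0.004]
wrist_force: [3.0, -1.7, 3.1]
width: 0.107
```

Request:
{"fn": "play_rows", "kwargs": {
  "motion": [
    [0,0,0,0,5],
    [0,0,0,0,5],
    [0,0,0,0,5]
  ]
}}

```text
time: 21.95
tool_pos: [0.6879, 0.0814, 0.2271]
tcp_rot: [2.135, 2.301, 0.003]
wrist_force: [3.9, -2.2, 6.0]
width: 0.114
```

```bash
cat > an.py <<'E'
from h import *
s=read_state();print(s["tool_pos"],s["wrist_force"],s["width"])
h=np.array([.665,.0785]);d=s["tool_pos"]+[0,0,.019]-[h[0],h[1],.035];r=-d[0]*np.cos(.07)-d[1]*np.sin(.07);print("angle",np.arctan2(d[2],r)-np.arctan2(.071,.199),"rad",np.hypot(r,d[2]))
E
python3 an.py
```

```text
[0.6879 0.0814 0.2271] [ 3.928  -2.1683  5.9702] 0.11436764639356689
angle 1.336676666099216 rad 0.21238839554394787
```

Request:
{"fn": "play_rows", "kwargs": {
  "motion": [
    [0,0.006,0.001,0,5],
    [0,0,0,0,5],
    [0,0,0,0,30],
    [0,0,0,0,30],
    [0,0,0,0,30]
  ]
}}

```text
time: 22.58
tool_pos: [0.6924, 0.0825, 0.2237]
tcp_rot: [-2.136, -2.302, 0.002]
wrist_force: [-0.3, 0.5, 0.3]
width: 0.349
```

Request:
{"fn": "play_rows", "kwargs": {
  "motion": [
    [0,0,-0.01,0,30],
    [0,0,-0.02,0,30],
    [0,0,-0.04,0,30],
    [0,0,-0.04,0,30],
    [0,0,0,0,30]
  ]
}}

```text
time: 23.2
tool_pos: [0.6959, 0.0825, 0.3426]
tcp_rot: [2.132, 2.297, 0.014]
wrist_force: [0.0, 0.8, 0.0]
width: 0.354
```

Request:
{"fn": "play_rows", "kwargs": {
  "motion": [
    [-0.05,-0.03,0,0,30],
    [-0.05,-0.03,0,0,30],
    [-0.05,-0.03,0,0,30],
    [0,0,0,0,30],
    [0,0,0,0,30]
  ]
}}

```text
time: 23.82
tool_pos: [0.6148, -0.074, 0.3349]
tcp_rot: [-2.138, -2.302, -0.001]
wrist_force: [-0.2, -0.6, 0.2]
width: 0.35
```

```bash
python3 - <<'E'
from h import *
s=read_state();print(s["tool_pos"],s["wrist_force"],s["width"])
t,ti=shot("t11","top");sd,si=shot("s11","side")
for c,b,a in blobs(t,(22,120,100),(34,255,255),(425,220,500,260)):print("pin top cam",c,a)
o=np.zeros((600,800,3),np.uint8);o[:,:400]=cv2.resize(t[60:300,180:500],(400,300)).repeat(1,0) if 0 else 0
o[:300,:400]=cv2.resize(t[60:300,180:500],(400,300));o[300:,:400]=cv2.resize(t[210:270,420:500],(400,300));o[:,400:]=cv2.resize(sd[60:360,200:400],(400,600));cv2.imwrite("pics/v11.png",o[:,:,::-1])
E
```

```text
[ 0.6148 -0.074   0.3349] [-0.1914 -0.6455  0.2086] 0.3495816513038448
pin top cam [451.     237.8286] 35
```

View pics/v11.png

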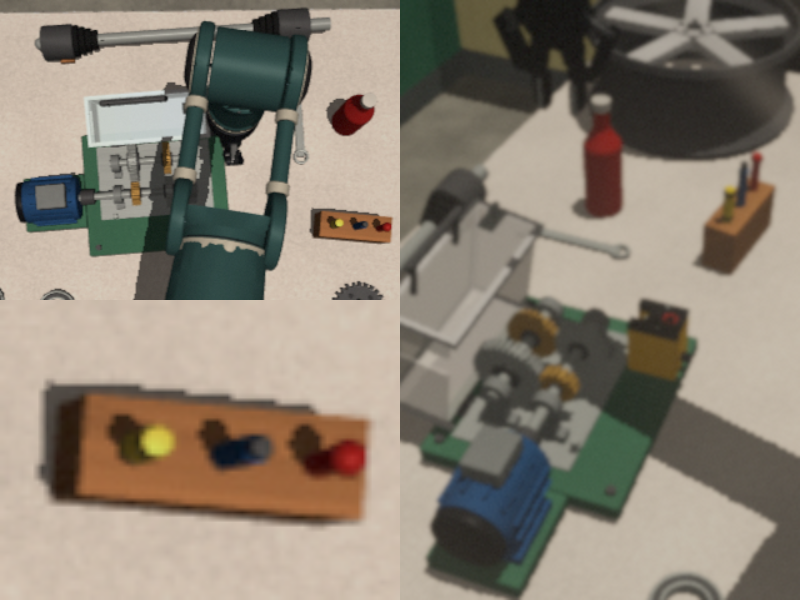

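Both views show the hood open and holding, with all three tools in the block. The pin's top is at its starting pixel, (451,237.8) against (450.9,237.7), and the gripper is clear. Handing in.

```bash
python3 - <<'E'
from h import *
p=plane("top",(288,138.4),.243)+[.0025,.003,0];print("bar",p,"beyond hinge",p[0]-.665,"(1.25->.005, 1.4->.036)")
print(finish_job())
E
```

```text
bar [0.6984 0.0804 0.243 ] beyond hinge 0.033439596979301434 (1.25->.005, 1.4->.036)
the job is handed in; nothing more can be done
None
```

The hood is unlocked and fully open, and the release pin is back in its own hole in the tool block. I handed the job in after about 24 s of robot time.

- **Latch:** I lowered the pin through the release hole in small steps. The highest force I saw was about 8 N at the wrist, read at the end of each move. The latch let go about 5 mm after first touch, and the side camera showed the hood jump ajar.
- **Pin:** It reads as seated in the same place as before. The top camera puts it within 0.2 px of its starting position, and it looks upright from the side.
- **Hood:** I lifted it by the bar handle and let go at an estimated 1.36 rad. The last picture puts the bar 33 mm past the hinge, which is about 1.39 rad, so the two estimates agree to about 0.03 rad and both are over 1.25.
- **Other parts:** The gripper is clear of everything. The other tools, bottle and wrench look undisturbed in the last picture; I didn't measure them, and it only partly shows the sprocket and bearings.
- **Disagreements:** One early wrist reading was about 4 mm off because the arm was still settling, and I corrected it before gripping. The top camera also differed from the wrist camera by about 3 mm in x and in y, so I used the wrist camera up close. The bar handle measured 120 mm instead of the given 110 mm, which I put down to its rounded ends.

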